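# Put the tapping mallet back in its floating ring holder

### The arm

A 6-joint arm with a two-finger parallel gripper is mounted at the origin on a cart in front of the work surface, level with it; the furniture and walls round the work are solid. World frame = base frame: x ahead of the robot, y to its left, z up, the work surface at z = 0. Lengths are in m, angles in degrees, forces in N, time in s.
With the tool pointing down it reaches from about 0.375 to 0.9 m from the base axis. Payload 3.1 kg.
Tool frame: the origin (TCP) lies at the very end of the fingers, on their centre line; the grasp point (between the pads) lies 19 mm behind it (bot.hold_point_z is the z of the grasp point in the tool frame, in m); z points along the fingers, y is the direction in which the jaws open and shut (so a half turn about z gives the same grasp; the last joint's range is limited). The gripper opens to 87 mm and grips with 3 to 60 N. Pads are 19 mm wide; open, the fingers measure 117 mm over their backs; the gripper's body (75 mm by 190 mm) begins 51 mm behind the grasp point.
Start: joints at [-87.405, 30.224, 82.088, -0, 67.689, -10.227], TCP at [0.139, -0.609, 0.223] pointing down, gripper open.
Joint ranges: [-176.69, 176.69], [-43.24, 126.21], [12.49, 139.97], [-82, 262], [0, 151.66], [-163.58, 163.58]. Speed limits (degrees/s): [159.86, 159.86, 180, 180, 180, 180].

### API

Orientations are given as a 3x3 rotation matrix whose columns are the frame's x, y, z axes.
In Python, from rig import bot gives the robot as it stands.
- The arm moves only by the tool servo_tool, never from a script. Its argument "increments" is a list of rows, each a list of 3 entries, a list of its own where there are three numbers: the closure, from 0 (fully open) to 1 (shut), then the shift along the tool's x, y, z in mm, then the turn about the tool's z in degrees. In form: [[claw, [x, y, z], turn], ...]. A call has 1 to 5 rows; each row shifts and turns the commanded pose from where the row before left it, along the tool's axes as they then stand; what a row does not reach is not made up. A row lasts 1/8 s, in which the tool goes at most 62.5 mm and 10.7 degrees, less where a joint would pass 70% of its speed; a pose out of reach is approached as far as the arm can. A call with a gripper value outside its range is refused whole. The fingers move at their own pace and stop on an object; the grip force is fixed at half the most. Time passes only in rows, so rows that do not move let the fingers close. It gives the time, the measured TCP pose, the force and the opening at its end, in the units of the state.
- bot.read_state(): the state, without advancing time (a new reading comes with each control period).
- bot.capture(name): name is "side" or "top"; returns (picture, depth): 400x640x3 uint8, blue, green, red; 400x640 float32, m along the optical axis (not along the pixel's ray), 0 where there is no reading.
- bot.camera_info(name): a dict with "K" (3x3 intrinsics, pixels), "distortion" ([k1, k2, p1, p2, k3] as OpenCV has them; the pictures are not rectified), "R" (3x3) and "t" (3): a world point X has camera coordinates R X + t. Camera axes: x right, y down, z forward; pixel columns grow to the right and rows downward; lengths in m; the calibration is good to about 2 mm. A picture is of the moment at which its call begins. camera_info takes no time and is no camera call.
- bot.hand_in(): hands the job in, once; it reports no verdict.
Trained networks look in the newest picture that a camera, given by its name, has taken for a name from the list of things; names that differ only in an ending like _2 or _b are one class to them, and where a whole thing is asked for, a point or a joint stands for the part that bears it (a point fixed in the world has none). Each returns a list of dicts, best first, with "p" (0 to 1); they miss things now and then, are a little off and sometimes report something else, mostly with a low value. They report only what shows in the picture. A call takes as long as a camera call. They do not tell look-alikes from the thing itself.
- bot.find_in(camera, thing): "bbox" ([left, top, right, bottom] in pixels, round what is visible of it).
- bot.trace(camera, thing): "region" (400x640 bool, what is visible of it) and "bbox" ([left, top, right, bottom] in pixels, round what is visible of it).
The state is a dict: "time_s": time; "joint_positions": joint angles; "qvel": joint speeds; "tau": joint torques, N m; "position": TCP position; "tcp_rot": TCP orientation; "force": force on the tool from outside, world axes, zero at the start; "moment": the same for the moment, N m; "opening": opening from 0.0 (shut) to 1.0 (fully open).
Only numpy, scipy, OpenCV 4.12 (cv2) and the standard library are available. Lean on these libraries where they do the work, as an engineer would, in place of code of your own. Each camera call takes 0.05 s, during which the arm holds its last target.

### The job

Someone left the soft-faced tapping mallet standing in the tube rack. Lift it out and put it back in its holder: feed the handle down through the collar, which sits somewhat off the middle of the holder so that you have to feel for the hole, and gently press it down past the sprung plungers until the head is fully home and flat on the collar, then let go. Do not let it drop or force it, and leave the sample tubes standing in the rack.

Things in the scene. Friction and masses are not known exactly. Their poses are not given: they have to be found in the camera images.
- mallet: tapping mallet, 0.18 to 0.30 kg, standing handle down in a hole of the rack; origin at the butt (lower end of the handle), z up the handle, y along the head. Black handle 109 mm long, 13.6 mm across, butt square with no taper; three round grey swellings 16.2 mm across, 17, 25 and 33 mm below the head. Head a block 34 mm wide (x), 72 long (y), 30 tall, aluminium with orange ends
- mallet_head (a point): centre of the mallet's head, 15 mm above the head's underside and 124 mm above the butt; axes as the mallet's (y along the head, so grip it across x, 34 mm)
- mallet_seat (a point): centre of the underside of the mallet's head, 109 mm above the butt; axes as the mallet's
- mallet_butt (a point): centre of the butt (lower end) of the mallet's handle; axes as the mallet's
- holder: the mallet's holder, fixed: grey base 100x100 mm, two steel posts, square white frame 91x91 mm with its top at z = 118 mm; on it a floating dark steel collar on a square brass flange (58 mm), its rim 32 mm across and 18 mm above the flange, its hole 17.2 mm, round and straight through, nothing below. Origin under the middle of the base, z up
- holder_mouth (a point): point above the middle of the holder, at the height of the collar's rim (140 mm above the worktop), axes as the holder's. The collar's hole lies 4 to 8 mm to one side of this point; to which side is not reported. The collar stays where it is and slides aside (at most 6.5 mm from the middle along x and y) only when pushed with over 6 N
- rack: white tube rack 66x150x78 mm, fixed to the worktop, origin under its middle, y along its length, upper plate's top at z = 74 mm, end plates 78 mm tall; the mallet stands in one of its square holes (16x17 mm, butt on the rack's floor 4 mm above the worktop)
- tube_orange: sample tube with an orange cap, 20x20x108 mm, standing in the rack, origin at its foot, z up
- tube_blue: sample tube with a blue cap, 20x20x108 mm, standing in the rack, origin at its foot, z up
- tube_white: sample tube with a white cap, 20x20x108 mm, standing in the rack, origin at its foot, z up
- holder_plungers (a point): as holder_mouth but 13 mm lower, where two sprung brass plungers stand into the hole along the holder's x and leave about 14 mm between them: the smooth handle passes them freely, the three swellings must be pressed past them with some 3 to 10 N over the last 26 mm (one snap each), until the head stands hard on the rim; the mallet's weight is not enough
Things that resemble listed ones, but are neither listed nor needed, are in the scene too. Of the things like the mallet, leave any that is yellow; of the rest the larger one is meant.

How it is judged (in metres and radians):
On the way, in this order (a step that is already met when the one before it is completed fails the run):
1. the mallet is lifted out of the rack (butt more than 100 mm above the worktop) (height (world z) of mallet_butt above 0.1 m), for 0.1 s.
2. the butt of the handle is down through the collar, at least 20 mm below its rim (z of mallet_butt in the frame of holder_mouth below -0.02 m and horizontal distance between mallet_butt and holder_mouth below 0.015 m and angle between mallet's own z axis and vertical below 0.2 rad), for 0.1 s.
At the end, for the whole second after the job is handed in: the mallet hangs in the holder, its handle down through the collar and upright within 0.05 rad, the underside of its head within 2 mm of the collar's rim, at rest; the tubes stand in the rack (z of mallet_seat in the frame of holder_mouth below 0.002 m and horizontal distance between mallet_seat and holder_mouth below 0.015 m and angle between mallet's own z axis and vertical below 0.05 rad and linear speed of mallet below 0.02 m/s and angle between each of tube_orange, tube_blue, tube_white's own z axis and vertical below 0.3 rad); the robot touches nothing.
It fails at once if the mallet pressed or dropped on the holder with more than 60 N (contact force between mallet and holder above 60 N).
It fails at once if the mallet let fall through the collar (faster than 0.4 m/s while its handle is in the collar) (z of mallet_butt in the frame of holder_mouth below 0 m and horizontal distance between mallet_butt and holder_mouth below 0.015 m and linear speed of mallet above 0.4 m/s).
It fails at once if a sample tube pulled out or shoved (moved more than 25 mm) (distance of any of tube_orange, tube_blue, tube_white from where it was at the start of the episode above 0.025 m).
It also fails if it takes over 64 s, if anything falls off the work surface, if the arm or the gripper's body presses on something with over 40 N, if the wrist force passes 120 N, or if a joint passes its speed limit or range.

## Working session

There is one attempt and no reset: what is moved stays moved. The work goes in short steps, Python scripts to look and compute and a tool call to move; the robot and the scene stay as the last step left them, time stands still between calls to the robot, and variables do not carry over. Pictures are saved under pics/ and viewed, and the job is handed in when it is done.

Besides the shell and the picture viewer there is one more tool, called after "Emit:" as name([rows], argument=value, ...), one row to a line, values as JSON. servo_tool: Moves the arm, as the interface text tells. Its arguments: {"type":"object","properties":{"increments":{"type":"array","items":{"type":"array"}}},"required":["increments"]}

```bash
mkdir -p pics; ls; python3 - <<'E'
from rig import bot
import cv2
s=bot.read_state(); print(s)
for n in("side","top"):
    im,d=bot.capture(n); cv2.imwrite(f"pics/{n}0.png",im); import numpy as np; np.save(f"{n}0_d.npy",d)
    print(n,bot.camera_info(n))
    for t in("mallet","holder","rack","tube_orange","tube_blue","tube_white"):
        print(t,bot.find_in(n,t))
print(bot.read_state()["time_s"], bot.hold_point_z)
E
```

```text
pics
{'time_s': 0.0, 'joint_positions': array([-8.74044362e+01,  3.02791906e+01,  8.21572566e+01,  5.05768876e-05,
        6.76877475e+01, -1.02269508e+01]), 'qvel': array([-0.04231631,  0.03800664, -0.00270289, -0.0435626 , -0.00683447,
       -0.05216147]), 'tau': array([ 4.13173202e-04, -4.40045035e+01, -1.76594549e+01,  6.33702613e-02,
        5.84321085e-02, -1.57035120e-04]), 'position': array([ 0.13870616, -0.60866119,  0.22156439]), 'tcp_rot': array([[ 9.75062314e-01,  2.21931238e-01, -9.73455591e-05],
       [ 2.21930924e-01, -9.75059986e-01,  2.16541775e-03],
       [ 3.85656082e-04, -2.13302123e-03, -9.99997651e-01]]), 'force': array([0.4821013 , 0.00567386, 0.04837799]), 'moment': array([-0.04981001,  0.04268038,  0.03383251]), 'opening': 1.0002150111181198}
side {'K': array([[387.92590083,   0.        , 315.1331891 ],
       [  0.        , 387.92590083, 196.28962314],
       [  0.        ,   0.        ,   1.        ]]), 'distortion': array([-0.03672481,  0.        ,  0.        ,  0.        ,  0.        ]), 'R': array([[ 0.63970514,  0.76861895, -0.00149869],
       [ 0.4
[... 781 characters left out ...]
.99948973, -0.0112249 ],
       [-0.98930241,  0.03120028, -0.14250365],
       [ 0.14278116,  0.0068433 , -0.98973062]]), 't': array([0.23369699, 0.47129656, 1.10820263])}
mallet [{'bbox': [312.1, 232.9, 340.1, 259.6], 'p': 0.87}, {'bbox': [276.6, 191.3, 293.2, 225.0], 'p': 0.84}, {'bbox': [316.4, 136.4, 340.9, 161.8], 'p': 0.65}]
holder [{'bbox': [363.7, 128.6, 427.3, 200.5], 'p': 0.67}]
rack [{'bbox': [235.7, 178.0, 314.4, 225.0], 'p': 0.74}, {'bbox': [364.0, 131.8, 425.3, 199.9], 'p': 0.45}]
tube_orange [{'bbox': [275.6, 184.2, 298.5, 226.7], 'p': 0.65}]
tube_blue [{'bbox': [250.3, 196.3, 261.6, 206.2], 'p': 0.4}]
tube_white [{'bbox': [266.7, 184.5, 271.4, 194.2], 'p': 0.51}]
0.7 -0.0187
```

```bash
python3 - <<'E'
import cv2
a=cv2.imread("pics/side0.png")[130:330,200:460]; b=cv2.imread("pics/top0.png")[100:300,200:460]
cv2.imwrite("pics/side0c.png",cv2.resize(a,None,fx=3,fy=3,interpolation=cv2.INTER_CUBIC)); cv2.imwrite("pics/top0c.png",cv2.resize(b,None,fx=3,fy=3,interpolation=cv2.INTER_CUBIC))
E
```

```text
(no output)
```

View pics/side0c.png

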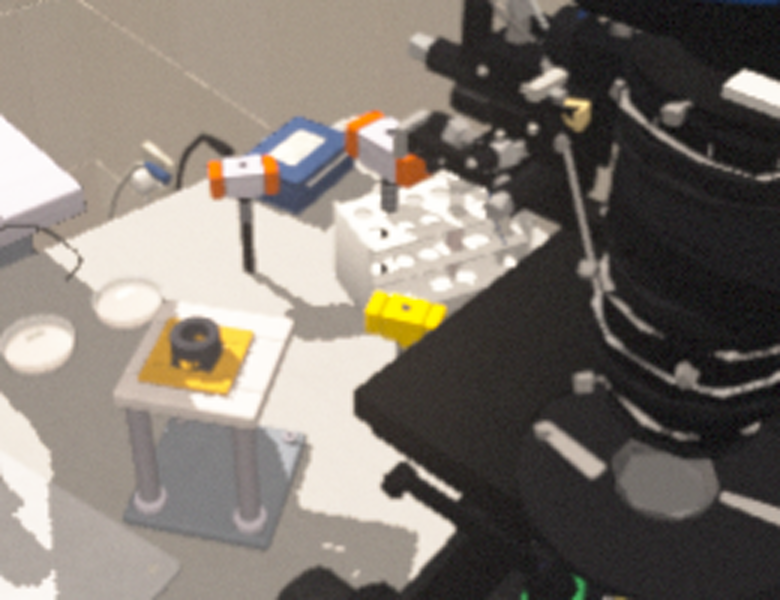

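View pics/top0c.png

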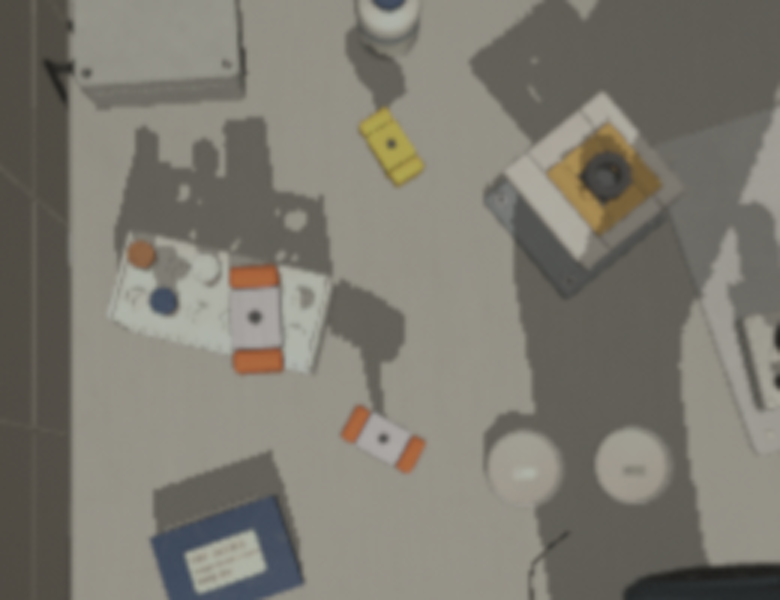

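View pics/side0.png

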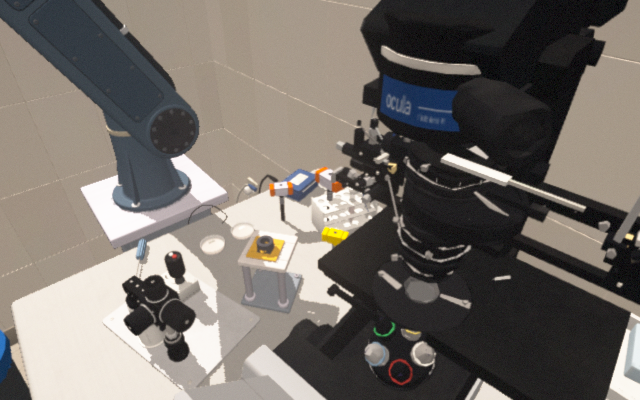

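View pics/top0.png

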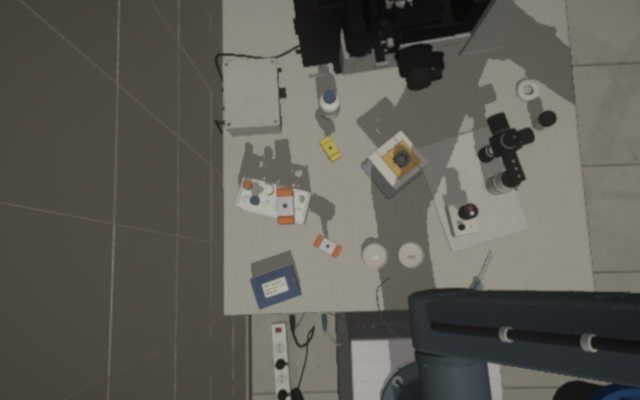

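```bash
cat > h.py <<'E'
import numpy as np, cv2
from rig import bot
def und(n,uv):
    c=bot.camera_info(n); p=cv2.undistortPoints(np.array(uv,float).reshape(-1,1,2),c["K"],c["distortion"]).reshape(-1,2)
    return np.c_[p,np.ones(len(p))]
def ray(n,uv):
    c=bot.camera_info(n); d=und(n,uv)@c["R"]; return -c["R"].T@c["t"],d
def atz(n,uv,z):
    o,d=ray(n,uv); return o+d*((z-o[2])/d[:,2:])
def atd(n,uv,depth):
    c=bot.camera_info(n); return (und(n,uv)*np.asarray(depth).reshape(-1,1)-c["t"])@c["R"]
def tri(uvs,uvt):
    o1,d1=ray("side",[uvs]);o2,d2=ray("top",[uvt]);A=np.c_[d1[0],-d2[0]]
    l=np.linalg.lstsq(A,o2-o1,rcond=None)[0];p=o1+l[0]*d1[0];q=o2+l[1]*d2[0]
    return (p+q)/2,np.linalg.norm(p-q)
def proj(n,X):
    c=bot.camera_info(n); return cv2.projectPoints(np.array(X,float).reshape(-1,3),cv2.Rodrigues(c["R"])[0],c["t"],c["K"],c["distortion"])[0].reshape(-1,2)
def cloud(n,d,x0,y0,x1,y1):
    v,u=np.mgrid[y0:y1,x0:x1]; dd=d[y0:y1,x0:x1]; m=dd>0
    return atd(n,np.c_[u[m],v[m]],dd[m]), np.c_[u[m],v[m]]
E
python3 - <<'E'
from h import *
np.set_printoptions(precision=4,suppress=True)
d=np.load("top0_d.npy")
# mallet head
P,uv=cloud("top",d,270,185,300,230)
print("head z hist",np.histogram(P[:,2],bins=[-.01,.02,.06,.09,.11,.12,.13,.135,.14,.145,.15,.16,.2]))
m=(P[:,2]>.125)&(P[:,2]<.16); Q=P[m]
print("n",m.sum(),Q.mean(0),np.median(Q[:,2]))
r=cv2.minAreaRect((Q[:,:2]*1000).astype(np.float32)); print(r)
# holder
P,uv=cloud("top",d,355,120,435,210)
h=np.histogram(P[:,2],bins=np.arange(-.01,.17,.01)); print(h)
m=(P[:,2]>.108)&(P[:,2]<.128);r=cv2.minAreaRect((P[m][:,:2]*1000).astype(np.float32)); print(r)
m=(P[:,2]>.132)&(P[:,2]<.15);print(m.sum(),P[m].mean(0));r=cv2.minAreaRect((P[m][:,:2]*1000).astype(np.float32)); print(r)
print(tri((325.5,179),(285,206)), tri((265,243),(402,158)))
ds=np.load("side0_d.npy")
P,uv=cloud("side",ds,310,165,345,195); m=(P[:,2]>.11)&(P[:,2]<.17);print("side",m.sum(),P[m].mean(0),P[m].min(0),P[m].max(0))
# obstacle heights
P,uv=cloud("top",d,225,0,560,310)
# height map coarse
for x in np.arange(.2,1.0,.05):
    row=[]
    for y in np.arange(.35,-.45,-.05):
        m=(abs(P[:,0]-x)<.025)&(abs(P[:,1]-y)<.025); row.append("%4d"%(P[m,2].max()*1000) if m.any() else "   .")
    print("%.2f"%x," ".join(row))
E
```

```text
head z hist (array([331,  50, 320,  11,  15,  15,  10,  61, 448,  89,   0,   0]), array([-0.01 ,  0.02 ,  0.06 ,  0.09 ,  0.11 ,  0.12 ,  0.13 ,  0.135,
        0.14 ,  0.145,  0.15 ,  0.16 ,  0.2  ]))
n 616 [0.4307 0.287  0.1424] 0.1428237677477296
((431.686279296875, 287.4417724609375), (71.29923248291016, 34.107322692871094), 1.9853336811065674)
(array([1930, 3040,  326,    0,    0,    0,    0,    0,    0,    0,    0,
          8, 1012,  694,   97,   62,    0]), array([-0.01,  0.  ,  0.01,  0.02,  0.03,  0.04,  0.05,  0.06,  0.07,
        0.08,  0.09,  0.1 ,  0.11,  0.12,  0.13,  0.14,  0.15,  0.16]))
((523.1875, 53.36201477050781), (91.02302551269531, 92.5146713256836), 37.331809997558594)
145 [0.522  0.0476 0.1395]
((521.8184204101562, 47.70455551147461), (29.001794815063477, 29.946239471435547), 82.75808715820312)
(array([0.4294, 0.2833, 0.1281]), np.float64(0.010890700320334764)) (array([0.5236, 0.0461, 0.131 ]), np.float64(0.00020496225901645915))
side 379 [0.4372 0.2749 0.1321] [0.3992 0.2666 0.1127] [0.4732 0.3013 0.145 ]
0.20   36    6    4    7    8   15    6    .    .   
[... 607 characters left out ...]
    7    7    4    .
0.60   84   82    7  103    8    7  121    8   13   10  167    7   59   59    6    .
0.65   83   83    6  108   86  384    8    6    9    8    6    7   58   58    6    .
0.70   83   83    6  187  397  422  120  133  117    7    6    5   13   12    6    .
0.75   84   82  252  287  394  395  373  295  194    6    6    6    6    6    6    .
0.80   10   36  257  308  296    .  294  294  218  273  270  138    6    6    5    .
0.85    5    7  219    .    .    .    .    .  195    .    .    .    6    5    6    .
0.90    6    7    3    .    .    .    .    .    .    .    .    .    7    6    6    .
0.95    6    5    5    .    .    .    .    .    .    .    .    .    .    .    .    .
```

Emit:
servo_tool([
  [0, [0, 0, -50], 10.7],
  [0, [0, 0, -40], 0],
  [0, [42, -35, -10], 0],
  [0, [42, -35, 0], 0],
  [0, [42, -35, 0], 0],
])

```text
time_s: 1.32
position: [0.2617, -0.4988, 0.323]
tcp_rot: [[0.999, 0.036, 0.001], [0.036, -0.999, -0.001], [0.0, 0.001, -1.0]]
force: [1.7, -0.3, -0.3]
opening: 1.001
```

```bash
python3 - <<'E'
from h import *
np.set_printoptions(precision=4,suppress=True)
print(bot.read_state()["joint_positions"],bot.read_state()["position"])
d=np.load("top0_d.npy")
im=cv2.imread("pics/top0.png")
for name,uv in dict(white=(268.5,189.5),orange=(247,184.5),blue=(254.5,200.5)).items():
    print(name,atz("top",[uv],.112),d[int(uv[1]),int(uv[0])],atd("top",[uv],[d[int(uv[1]),int(uv[0])]]))
E
```

```text
[-73.6868  19.5066  83.6133   0.015   76.8239  14.2351] [ 0.2617 -0.4988  0.323 ]
white [[0.47   0.3223 0.112 ]] 1.0697775 [[0.4704 0.3226 0.1089]]
orange [[0.4819 0.3666 0.112 ]] 1.0722619 [[0.4824 0.3672 0.1084]]
blue [[0.448  0.3515 0.112 ]] 1.0657797 [[0.4482 0.3518 0.11  ]]
```

Emit:
servo_tool([
  [0, [36, -48, 0], 0],
  [0, [36, -48, 0], 0],
  [0, [36, -48, 0], 0],
  [0, [30, -52, 0], 0],
  [0, [20, -56, 0], 0],
])

```text
time_s: 1.95
position: [0.4105, -0.2406, 0.3228]
tcp_rot: [[0.999, 0.037, 0.001], [0.037, -0.999, -0.001], [0.001, 0.001, -1.0]]
force: [0.7, 0.1, -0.6]
opening: 0.999
```

Emit:
servo_tool([
  [0, [15, -58, 0], 0],
  [0, [10, -60, 0], 0],
  [0, [0, -60, 0], 0],
  [0.3, [0, -60, 0], 0],
  [0.3, [0, -60, 0], 0],
])

```text
time_s: 2.58
position: [0.4231, 0.0585, 0.3229]
tcp_rot: [[0.999, 0.037, 0.001], [0.037, -0.999, -0.0], [0.001, 0.0, -1.0]]
force: [1.0, 1.1, 0.4]
opening: 0.848
```

Emit:
servo_tool([
  [0.4, [4, -56, 0], 0],
  [0.4, [4, -56, 0], 0],
  [0.4, [4, -56, 0], 0],
  [0.4, [2, -30, 0], 0],
  [0.4, [0, 0, 0], 0],
])

```text
time_s: 3.2
position: [0.4297, 0.2567, 0.3225]
tcp_rot: [[0.999, 0.041, 0.0], [0.041, -0.999, 0.0], [0.0, -0.0, -1.0]]
force: [-0.8, -0.2, 0.1]
opening: 0.607
```

```bash
python3 - <<'E'
from h import *
np.set_printoptions(precision=4,suppress=True)
s=bot.read_state();print(s["joint_positions"],s["position"],s["opening"])
for n in("side","top"):
    im,d=bot.capture(n); cv2.imwrite(f"pics/{n}1.png",im); np.save(f"{n}1_d.npy",d)
    (x,y)=(250,60) if n=="side" else (200,100)
    cv2.imwrite(f"pics/{n}1c.png",cv2.resize(im[y:y+200,x:x+260],None,fx=3,fy=3,interpolation=cv2.INTER_CUBIC))
E
```

```text
[ 18.0453  14.0064  91.8434   0.005   74.1323 105.704 ] [0.4297 0.2567 0.3225] 0.6068996290555996
```

View pics/side1c.png

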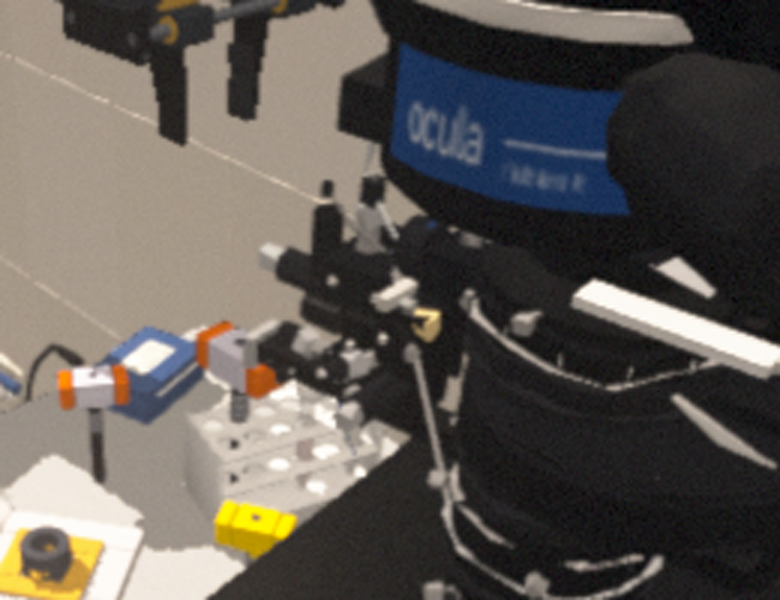

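View pics/top1c.png

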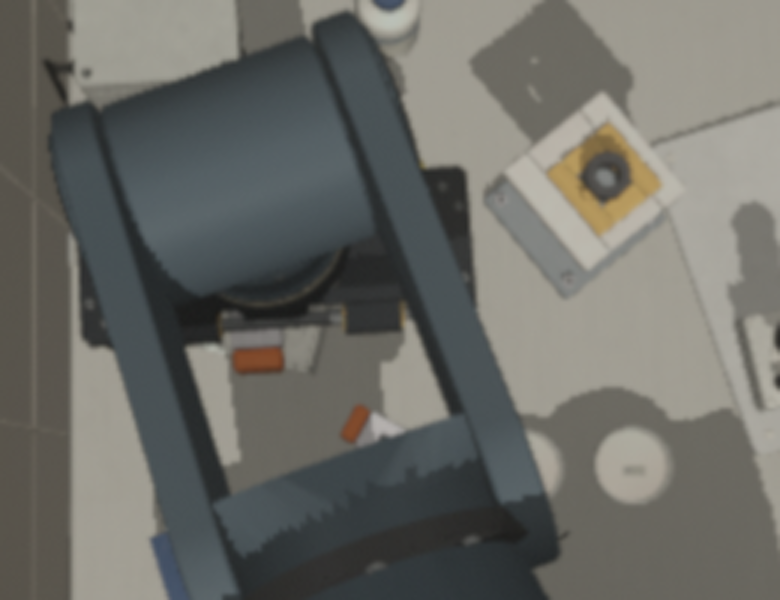

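```bash
python3 - <<'E'
from h import *
import itertools
for n,(x,y) in dict(side=(300,150),top=(250,170)).items():
    im=cv2.imread(f"pics/{n}0.png"); S=8
    im=cv2.resize(im[y:y+65,x:x+65],None,fx=S,fy=S,interpolation=cv2.INTER_CUBIC)
    c,s=np.cos(np.radians(2)),np.sin(np.radians(2))
    for z in(.113,.143):
        q=[]
        for a,b in((-36,-17),(36,-17),(36,17),(-36,17)):
            q.append([.4317+(c*a-s*b)/1e3,.2874+(s*a+c*b)/1e3,z])
        p=(proj(n,q)-[x-.5,y-.5])*S
        cv2.polylines(im,[p.astype(np.int32)],True,(0,255,0) if z>.12 else (255,0,255),1)
    cv2.imwrite(f"pics/{n}_box.png",im)
E
```

```text
(no output)
```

View pics/side_box.png

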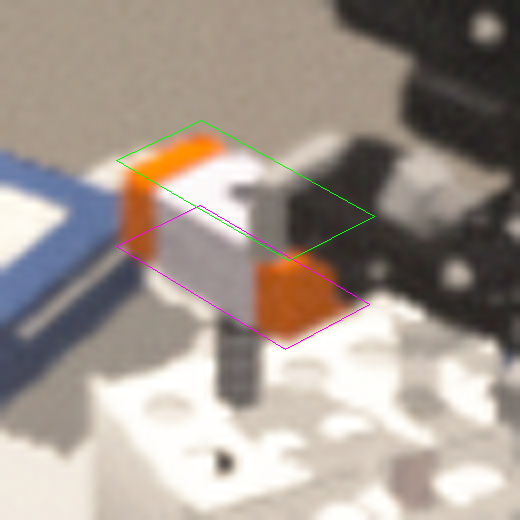

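View pics/top_box.png

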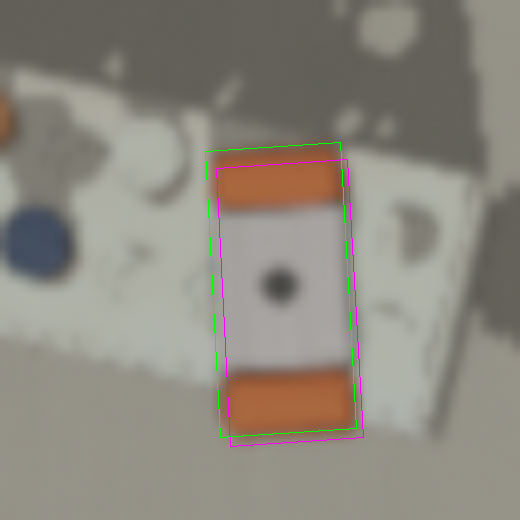

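```bash
python3 - <<'E'
from h import *
im=cv2.imread("pics/top0.png").astype(int)
g=im.sum(2)[203:209,281:289]; print(g)
w=np.clip(420-g,0,None); v,u=np.mgrid[203:209,281:289]; 
print(atz("top",[((w*u).sum()/w.sum(),(w*v).sum()/w.sum())],.143), (w*u).sum()/w.sum(),(w*v).sum()/w.sum())
P=[]
hsv=cv2.cvtColor(cv2.imread("pics/top0.png"),cv2.COLOR_BGR2HSV)
m=(cv2.inRange(hsv,(3,120,80),(15,255,255))); m[:,:270]=0;m[:,300:]=0; m[:180]=0;m[230:]=0
n,l,st,c=cv2.connectedComponentsWithStats(m); print(st,c); print(atz("top",c[1:],.143))
E
```

```text
[[484 469 433 384 382 429 471 488]
 [477 426 336 274 270 334 432 481]
 [471 399 286 228 224 281 397 472]
 [475 418 311 244 242 308 419 476]
 [486 461 391 333 323 387 454 485]
 [487 487 468 438 428 460 481 489]]
[[0.43266217 0.28746384 0.143     ]] 284.51667472208794 205.2203963267279
[[     0      0    640    400 255792]
 [   277    188     16      8     99]
 [   278    217     16      7    109]] [[319.52817133 199.49427269]
 [284.07070707 191.75757576]
 [285.56880734 219.97247706]]
[[0.45987471 0.28780557 0.143     ]
 [0.40304941 0.28596499 0.143     ]]
```

Emit:
servo_tool([
  [0.4, [3, -30, 30], 0.4],
  [0.4, [0, 0, 55], 0],
  [0.4, [0, 0, 50], 0],
  [0.4, [0, 0, 30], 0],
  [0.4, [0, 0, 0], 0],
])

```text
time_s: 3.92
position: [0.4304, 0.283, 0.1557]
tcp_rot: [[1.0, 0.028, -0.006], [0.028, -1.0, -0.002], [-0.006, 0.002, -1.0]]
force: [-0.1, 0.3, 0.1]
opening: 0.601
```

```bash
python3 - <<'E'
from h import *
im,d=bot.capture("side")
cv2.imwrite(f"pics/side2c.png",cv2.resize(im[120:250,260:430],None,fx=4,fy=4,interpolation=cv2.INTER_CUBIC))
s=bot.read_state();print(s["position"],s["tcp_rot"],s["force"])
E
```

```text
[0.43185188 0.28378095 0.15734304] [[ 9.99599068e-01  2.82664547e-02 -1.64652395e-03]
 [ 2.82650413e-02 -9.99600081e-01 -8.75481592e-04]
 [-1.67061223e-03  8.28591516e-04 -9.99998261e-01]] [-0.33245144  0.42004957  0.27092728]
```

View pics/side2c.png

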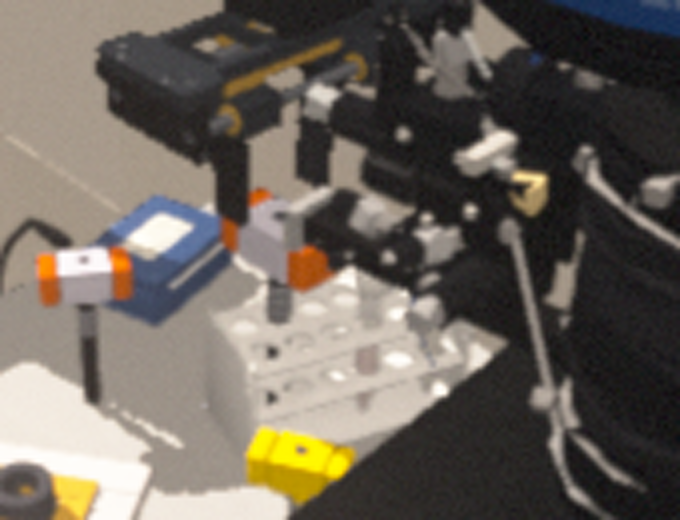

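Emit:
servo_tool([
  [0.4, [0, -3.5, 5], 0],
  [0.4, [0, 0, 20], 0],
  [0.4, [0, 0, 18], 0],
  [0.4, [0, 0, 0], 0],
  [0.7, [0, 0, 0], 0],
])

```text
time_s: 4.6
position: [0.4327, 0.289, 0.1158]
tcp_rot: [[1.0, 0.03, 0.002], [0.03, -1.0, 0.001], [0.002, -0.001, -1.0]]
force: [0.3, 0.1, 0.1]
opening: 0.546
```

Emit:
servo_tool([
  [1, [0, 0, 0], 0],
  [1, [0, 0, 0], 0],
  [1, [0, 0, 0], 0],
  [1, [0, 0, 0], 0],
])

```text
time_s: 5.1
position: [0.4324, 0.2888, 0.1154]
tcp_rot: [[1.0, 0.03, 0.002], [0.03, -1.0, 0.001], [0.002, -0.0, -1.0]]
force: [0.1, 0.0, 4.7]
opening: 0.391
```

Emit:
servo_tool([
  [1, [0, 0, -10], 0],
  [1, [0, 0, -20], 0],
  [1, [0, 0, -30], 0],
  [1, [0, 0, -30], 0],
  [1, [0, 0, -30], 0],
])

```text
time_s: 5.72
position: [0.4308, 0.2884, 0.2352]
tcp_rot: [[1.0, 0.03, -0.002], [0.03, -1.0, -0.0], [-0.002, 0.0, -1.0]]
force: [0.9, 0.1, -1.7]
opening: 0.388
```

Emit:
servo_tool([
  [1, [0, 0, -30], 0],
  [1, [0, 0, -20], 0],
  [1, [0, 0, 0], 0],
  [1, [0, 0, 0], 0],
])

```text
time_s: 6.22
position: [0.4306, 0.2882, 0.2835]
tcp_rot: [[1.0, 0.03, -0.003], [0.03, -1.0, -0.001], [-0.003, 0.001, -1.0]]
force: [0.2, -0.2, -3.4]
opening: 0.386
```

```bash
python3 - <<'E'
from h import *
im,d=bot.capture("side")
cv2.imwrite(f"pics/side3c.png",cv2.resize(im[60:230,260:430],None,fx=4,fy=4,interpolation=cv2.INTER_CUBIC)[:600])
s=bot.read_state();print(s["position"],s["tcp_rot"],s["force"],s["moment"])
E
```

```text
[0.43060964 0.28818554 0.2831892 ] [[ 0.99954422  0.03003815 -0.00301119]
 [ 0.03003496 -0.99954824 -0.0010987 ]
 [-0.00304283  0.00100776 -0.99999486]] [-0.37839489 -1.05177604 -2.541712  ] [ 0.00418055  0.00104532 -0.02783089]
```

View pics/side3c.png

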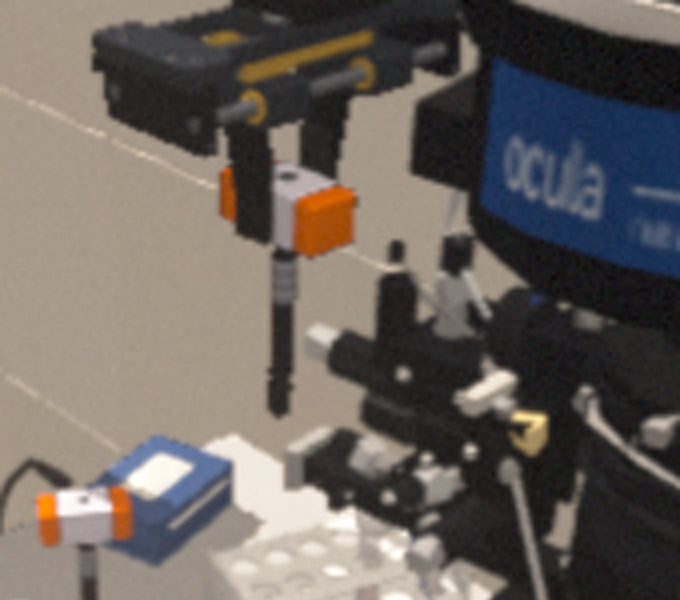

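Emit:
servo_tool([
  [1, [10, 28, 0], 0],
  [1, [15, 44, 0], 0],
  [1, [16, 46, 0], 0],
  [1, [16, 46, 0], 0],
  [1, [15, 42, 0], 0],
])

```text
time_s: 6.9
position: [0.5096, 0.0833, 0.2832]
tcp_rot: [[1.0, 0.03, -0.003], [0.03, -1.0, 0.0], [-0.003, -0.0, -1.0]]
force: [0.9, 0.2, -2.5]
opening: 0.39
```

Emit:
servo_tool([
  [1, [8, 25, 0], 0],
  [1, [4, 12, 0], 0],
  [1, [0, 0, 0], 0],
  [1, [0, 0, 0], 0],
])

```text
time_s: 7.4
position: [0.5222, 0.0493, 0.2842]
tcp_rot: [[1.0, 0.031, -0.001], [0.031, -1.0, 0.001], [-0.001, -0.001, -1.0]]
force: [-0.0, 1.5, -2.2]
opening: 0.387
```

```bash
python3 - <<'E'
from h import *
s=bot.read_state();print(s["position"],s["tcp_rot"],s["force"],s["moment"])
for n in("side","top"):
    im,d=bot.capture(n); cv2.imwrite(f"pics/{n}4.png",im);np.save(f"{n}4_d.npy",d)
    (x,y)=(190,140) if n=="side" else (330,80)
    cv2.imwrite(f"pics/{n}4c.png",cv2.resize(im[y:y+140,x:x+140],None,fx=4,fy=4,interpolation=cv2.INTER_CUBIC))
E
```

```text
[0.52219578 0.04929647 0.28415435] [[ 9.99517982e-01  3.10124506e-02 -1.42514462e-03]
 [ 3.10136002e-02 -9.99518649e-01  7.91779417e-04]
 [-1.39990361e-03 -8.35596631e-04 -9.99998671e-01]] [-0.03040787  1.48671959 -2.15842597] [ 0.06567732 -0.00633125  0.00667737]
```

View pics/side4c.png

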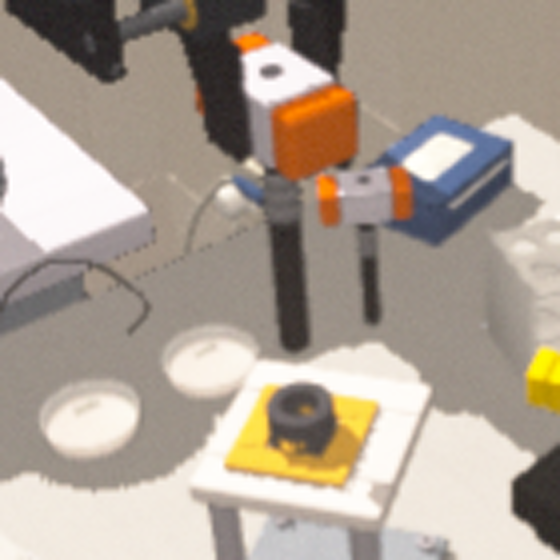

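View pics/top4c.png

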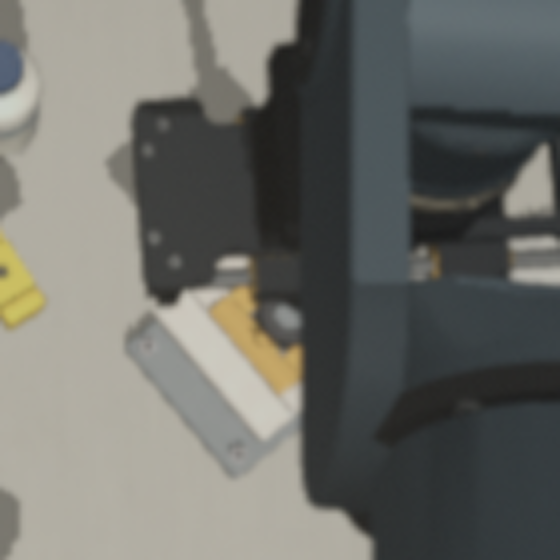

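```bash
cat > ov.py <<'E'
from h import *
import sys
def overlay(im,n,x,y,w,h,S,mx,my,butt,cx,cy,out,lean=(0,0),k=6.8):
    im=cv2.resize(im[y:y+h,x:x+w],None,fx=S,fy=S,interpolation=cv2.INTER_CUBIC)
    f=lambda q:((proj(n,q)-[x-.5,y-.5])*S).astype(np.int32)
    t=np.linspace(0,2*np.pi,40)
    circ=lambda a,b,z,r:np.c_[a+r*np.cos(t),b+r*np.sin(t),np.full(40,z)]
    cv2.polylines(im,[f(circ(mx+lean[0]*-.109,my+lean[1]*-.109,butt,.0068))],True,(0,255,0),1)
    cv2.polylines(im,[f(circ(mx,my,butt+.109,.0068))],True,(0,255,0),1)
    cv2.polylines(im,[f([[mx-lean[0]*.109,my-lean[1]*.109,butt],[mx,my,butt+.109]])],False,(0,255,0),1)
    for r in(.016,.0086): cv2.polylines(im,[f(circ(cx,cy,.140,r))],True,(255,0,255),1)
    cv2.imwrite(out,im)
E
python3 - <<'E'
from ov import *
overlay(cv2.imread("pics/side4.png"),"side",235,175,60,80,7,.522,.0493,.1728,.522,.0476,"pics/ov4.png")
overlay(cv2.imread("pics/top0.png"),"top",370,125,60,60,8,.522,.0493,.1728,.522,.0476,"pics/ovt.png")
E
```

```text
(no output)
```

View pics/ov4.png

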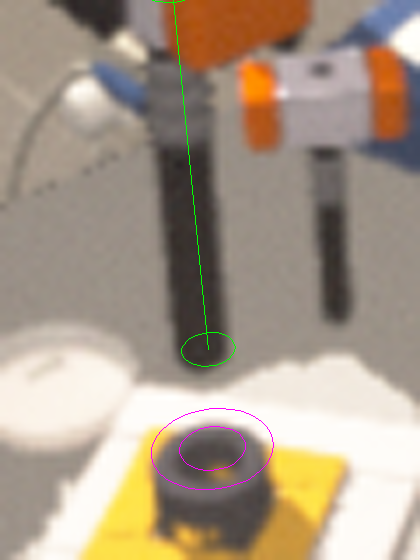

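View pics/ovt.png

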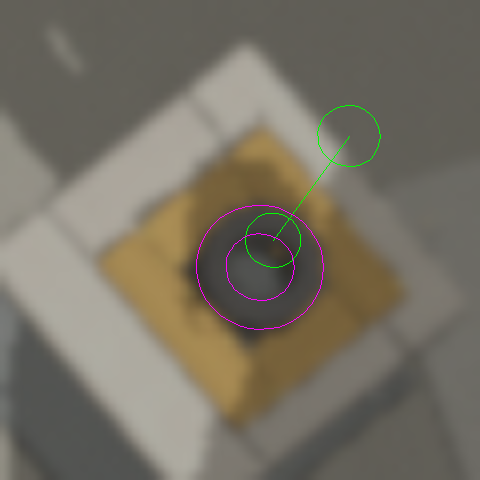

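```bash
python3 - <<'E'
from h import *
g=cv2.cvtColor(cv2.imread("pics/side4.png"),cv2.COLOR_BGR2GRAY).astype(int)
for v in range(196,229,2): print(v,g[v,252:274])
print()
for v in range(232,252): print(v,g[v,252:280])
for X in ([.522,.0476,.14],[.522,.0476,.13],[.5222,.0493,.1728],[.5222,.0493,.2]): print(proj("side",[X]), (proj("side",[np.array(X)+[.001,0,0]])-proj("side",[X])),(proj("side",[np.array(X)+[0,.001,0]])-proj("side",[X])))
E
```

```text
196 [150 144 136 141 124  87  58  63  61  64  60  58  69 109 142 145 144 144
 138 121 120 122]
198 [143 144 145 145 132  93  58  54  38  45  47  48  61 102 140 143 145 145
 145 143 144 145]
200 [145 146 143 142 133 104  58  51  47  50  50  46  61 100 142 145 144 146
 145 146 144 145]
202 [143 146 146 146 142 120  65  51  56  51  51  51  55  92 139 146 143 143
 144 142 147 145]
204 [146 143 146 147 144 123  72  54  52  53  50  53  52  82 119 145 148 148
 147 143 147 145]
206 [147 147 144 146 145 126  80  54  52  54  53  49  53  72 114 140 145 147
 147 145 147 147]
208 [146 145 144 147 144 132  91  53  49  53  50  53  50  69 112 146 146 147
 145 145 148 144]
210 [144 147 145 148 145 135  98  59  48  52  50  52  51  64 103 141 148 146
 148 148 146 147]
212 [148 146 147 143 146 143 122  68  53  54  52  54  53  59 101 141 148 146
 146 146 144 146]
214 [147 146 147 147 148 143 123  68  52  52  52  49  50  52  88 129 145 147
 147 147 144 147]
216 [149 146 145 145 145 145 127  78  57  52  53  57  50  57  85 128 148 149
 146 146 148 147]
218 [148 147 148 148 145 145 130  89  59  53  55  53  5
[... 2531 characters left out ...]
84 211]
249 [218 217 217 215 196 119  83  88  99  90  84  80  80  78  74  74  73  74
  72  77  91 125 150 156 156 154 163 184]
250 [215 212 213 209 174 120  90 102 137 149 118 107  94 102  87  76  74  74
  73  81 106 142 154 154 156 158 157 166]
251 [204 203 209 206 178 155 114 107 156 190 161 141 115 120  95  79  77  73
  78  99 133 152 154 152 156 155 158 158]
[[264.88353317 238.55732813]] [[0.30361108 0.27854943]] [[ 0.45334997 -0.23152682]]
[[265.29955244 242.61325583]] [[0.30153883 0.27980939]] [[ 0.44935881 -0.23250689]]
[[264.32851701 224.44076778]] [[0.31103676 0.27318107]] [[ 0.46580363 -0.22732587]]
[[263.12392523 212.4252496 ]] [[0.31706337 0.26840124]] [[ 0.47758751 -0.22358648]]
```

```bash
python3 - <<'E'
from h import *
np.set_printoptions(precision=4,suppress=True)
g=cv2.cvtColor(cv2.imread("pics/top0.png"),cv2.COLOR_BGR2GRAY).astype(int)
for v in range(147,169): print(v,g[v,390:414])
print(proj("top",[[.522,.0476,.14]]),proj("top",[[.523,.0476,.14],[.522,.0486,.14]])-proj("top",[[.522,.0476,.14]]))
print(tri((264.7,240.6),(401.4,157.6)))
for n in("side0","side4"):
    d=np.load(n+"_d.npy")
    P,uv=cloud("side",d,254,232,276,250); m=(P[:,2]>.13)
    print(m.sum(),P[m].mean(0),P[m].min(0),P[m].max(0),np.percentile(P[m],[5,95],axis=0))
    P,uv=cloud("side",d,235,215,305,260); m=(P[:,2]>.11)&(P[:,2]<.125); print(cv2.minAreaRect((P[m][:,:2]*1000).astype(np.float32)),np.median(P[m][:,2]))
# frame overlay
for n,(x,y,S) in dict(side=(230,220,8),top=(355,118,8)).items():
    im=cv2.imread(f"pics/{n}0.png")[y:y+72,x:x+78]; im=cv2.resize(im,None,fx=S,fy=S,interpolation=cv2.INTER_CUBIC)
    a=np.radians(37.3); R=np.array([[np.cos(a),-np.sin(a)],[np.sin(a),np.cos(a)]])
    q=np.array([[1,1],[1,-1],[-1,-1],[-1,1]])*.0455@R.T+[.5232,.0534]
    cv2.polylines(im,[((proj(n,np.c_[q,np.full(4,.118)])-[x-.5,y-.5])*S).astype(np.int32)],True,(0,255,0),1)
    cv2.imwrite(f"pics/fr_{n}.png",im)
E
```

```text
147 [166 164 155 135 113 102  99  98  98  98  94  93  94  97 103 118 126 131
 137 148 150 135 123 119]
148 [157 150 137 119 106 100 100  99  99  98  94  91  92  94  98 103 111 126
 133 136 131 125 120 119]
149 [137 130 130 123 109 101  99  98  98  98  95  88  87  90  93  96 102 117
 126 131 128 120 117 119]
150 [125 131 135 127 110 100  98  97  93  91  88  79  75  80  84  88  94 102
 111 126 130 119 112 116]
151 [133 139 137 120 104  98  97  92  83  76  74  70  68  71  73  77  83  90
 102 120 122 110 102 111]
152 [141 142 136 116 102  97  92  82  73  69  68  67  67  68  69  69  73  79
  96 112 112 102 100 108]
153 [143 142 136 116 101  92  81  73  68  67  66  64  63  64  65  67  68  73
  87 107 109 101  99 105]
154 [142 142 137 116  98  81  69  67  67  64  60  55  54  54  58  61  65  69
  76  89  99  99  97  99]
155 [138 141 137 116  94  72  66  67  64  59  56  53  51  52  57  56  60  66
  71  77  89  95  97  96]
156 [135 140 136 111  80  65  65  67  65  64  65  63  59  56  61  56  54  64
  69  72  83  93  96  96]
157 [133 134 126  97  66  59  65  68  68  73  77  77  74  67  58  51  
[... 1076 characters left out ...]
136 138 140 140 140 138 135 121 100  90  93  98  99  99  99  98
  99 100 100 101 103 106]
[[402.0108 157.8997]] [[-0.0258 -0.4843]
 [-0.4953  0.0161]]
(array([0.523 , 0.0473, 0.1359]), np.float64(0.0019349847888840575))
193 [0.528  0.0435 0.1369] [0.5095 0.0289 0.13  ] [0.5418 0.0602 0.1411] [[0.5142 0.0302 0.1308]
 [0.5406 0.0565 0.1402]]
((524.7206420898438, 52.9761848449707), (90.81924438476562, 87.3984603881836), 36.70112609863281) 0.11813863181239466
192 [0.5283 0.0434 0.1371] [0.51   0.0295 0.1301] [0.5419 0.0608 0.1413] [[0.5144 0.0299 0.1316]
 [0.5408 0.0567 0.1401]]
((524.1544189453125, 53.501033782958984), (91.9381332397461, 84.81771850585938), 38.1539421081543) 0.11803088733043918
```

View pics/fr_side.png

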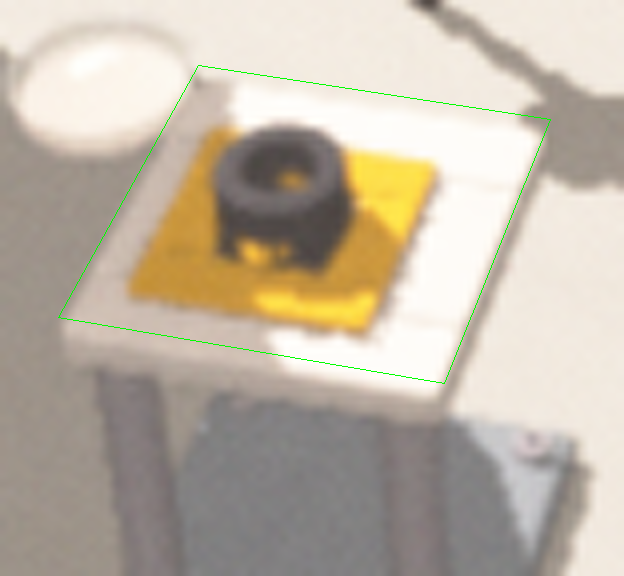

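View pics/fr_top.png

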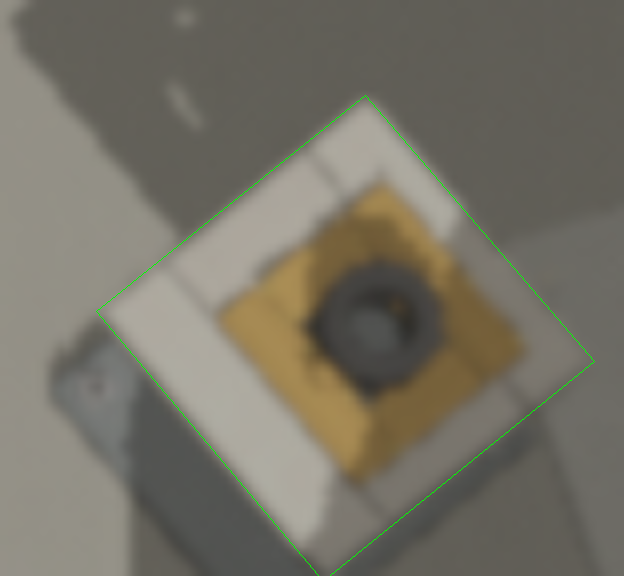

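Emit:
servo_tool([
  [1, [0.5, 1, 10], 0],
  [1, [0, 0, 10], 0],
  [1, [0, 0, 5], 0],
  [1, [0, 0, 0], 0],
  [1, [0, 0, 0], 0],
])

```text
time_s: 8.12
position: [0.5237, 0.0472, 0.2597]
tcp_rot: [[1.0, 0.03, 0.0], [0.03, -1.0, 0.0], [0.0, 0.0, -1.0]]
force: [0.1, -1.1, -1.9]
opening: 0.388
```

```bash
cat > look.py <<'E'
from ov import *
import sys
k=sys.argv[1]
s=bot.read_state();print(s["time_s"],s["position"],s["tcp_rot"][:,2],s["force"],s["moment"])
p=s["position"]
im,d=bot.capture("side"); cv2.imwrite(f"pics/side{k}.png",im)
overlay(im,"side",235,175,60,80,7,p[0],p[1],p[2]-.1114,.5225,.0476,f"pics/ov{k}.png")
cv2.imwrite(f"pics/s{k}c.png",cv2.resize(im[185:265,235:295],None,fx=7,fy=7,interpolation=cv2.INTER_CUBIC))
E
python3 look.py 5
```

```text
8.125 [0.52372972 0.04719371 0.25967808] [ 4.18677404e-04  4.12600305e-06 -9.99999912e-01] [ 0.10024436 -1.07043619 -1.94851502] [0.04479275 0.05209274 0.00941303]
```

View pics/s5c.png

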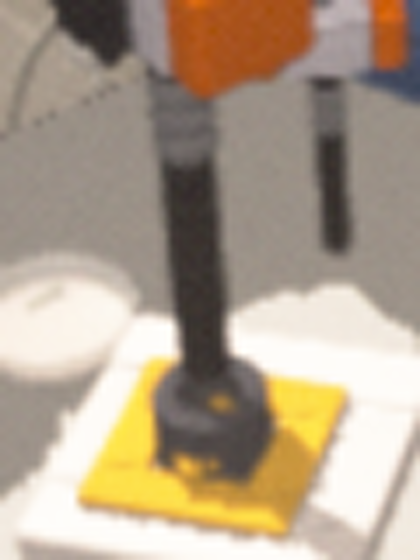

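```bash
python3 - <<'E'
from h import *
g=cv2.cvtColor(cv2.imread("pics/side5.png"),cv2.COLOR_BGR2GRAY).astype(int)
for v in range(222,249): print(v,g[v,254:277])
for z in (.148,.16,.18,.2): print(z,proj("side",[[.5237,.0472,z]]))
E
```

```text
222 [148 148 147 147 129  79  57  55  51  55  51  57  88 127 146 146 150 149
 149 146 146 149 147]
223 [148 150 148 144 130  88  57  56  54  54  55  60  83 124 147 148 149 147
 148 145 146 145 150]
224 [147 148 151 146 133  93  61  55  58  56  50  56  78 115 144 151 146 148
 149 149 149 148 149]
225 [152 147 148 149 138 104  59  51  51  54  52  55  73 112 145 148 148 150
 148 147 152 151 152]
226 [174 148 147 145 138 105  61  57  54  50  56  54  67 108 145 150 150 151
 149 155 166 183 184]
227 [189 155 148 147 139 112  62  56  52  53  52  54  68 106 144 152 153 165
 181 188 210 230 230]
228 [182 153 150 147 143 123  69  54  55  56  53  55  61 107 148 164 186 209
 231 232 233 235 235]
229 [184 178 181 169 156 135  71  56  55  56  53  52  66 126 181 207 230 233
 234 235 237 236 236]
230 [229 235 238 226 217 187  99  57  53  53  50  55  75 156 228 232 234 235
 235 236 236 235 236]
231 [250 251 251 251 251 240 135  63  54  54  54  55  77 169 236 240 237 236
 235 236 234 236 235]
232 [252 252 252 252 252 245 161  68  56  57  47  55  79 178 243 247 243 242
 243 243 241 240 237]
233 [252 25
[... 1012 characters left out ...]
 92  92  86  85  95 111 104  95  84  80  82
  82 124 181 210 214]
244 [218 217 199 113 102 113 111 112 107 103  99  88  85  85  83  81  78  75
  72  97 159 199 211]
245 [219 217 201 114  87 102 108 109 105 107 109  99  88  82  79  76  73  74
  70  94 158 206 212]
246 [218 218 201 123  79  78  83  87  93  97  97  90  85  80  75  73  75  75
  71  93 137 166 183]
247 [217 218 201 127  79  76  77  79  80  76  75  77  75  74  77  73  75  69
  76  93 130 155 160]
248 [218 217 204 131  82  76  79  79  76  74  73  74  76  75  72  71  73  72
  76 108 142 152 155]
0.148 [[264.88245289 235.82888445]]
0.16 [[264.37074283 230.80331284]]
0.18 [[263.49629906 222.19980906]]
0.2 [[262.59382672 213.29996215]]
```

Emit:
servo_tool([
  [1, [0.7, -0.5, 3], 0],
  [1, [0, 0, 2], 0],
  [1, [0, 0, 0], 0],
  [1, [0, 0, 0], 0],
])

```text
time_s: 8.68
position: [0.5242, 0.0477, 0.2546]
tcp_rot: [[1.0, 0.03, -0.0], [0.03, -1.0, -0.0], [-0.0, 0.0, -1.0]]
force: [-0.6, -0.3, -1.9]
opening: 0.385
```

```bash
python3 look.py 6;  python3 - <<'E'
from h import *
g=cv2.cvtColor(cv2.imread("pics/side6.png"),cv2.COLOR_BGR2GRAY).astype(int)
for v in range(230,249): print(v,g[v,254:277])
E
```

```text
8.675 [0.52417743 0.04773919 0.25455057] [-1.99489577e-05 -2.12147378e-05 -1.00000000e+00] [-0.6308846  -0.25569459 -1.92702068] [-0.04279956  0.01525764 -0.02486012]
230 [230 235 236 225 218 200 140  66  55  53  51  54  67 122 196 231 234 234
 234 234 235 236 236]
231 [250 251 251 251 251 248 201  84  53  56  53  56  60 106 191 236 236 234
 235 235 236 235 236]
232 [251 252 252 252 252 249 207  90  57  52  54  52  58 110 205 245 245 243
 243 242 241 239 238]
233 [252 252 252 252 252 250 221  94  55  51  50  53  59  97 207 250 252 252
 252 251 250 248 246]
234 [252 252 252 252 252 251 237 109  56  52  50  52  57  97 208 251 252 252
 252 252 252 252 252]
235 [252 252 250 249 249 248 229 107  58  57  56  53  53  87 181 242 248 250
 251 252 252 252 253]
236 [249 247 235 226 225 218 186  98  58  56  56  51  57  62 104 150 194 236
 250 252 252 252 252]
237 [239 229 220 213 196 159 117  75  54  55  55  55  57  58  81 115 130 176
 235 249 250 251 252]
238 [245 225 215 201 160 120  97  74  58  54  56  53  50  59  83 111 114 124
 165 221 237 243 249]
239 [237 217 206 174 126 109  94  68  56  
[... 247 characters left out ...]
14 214]
242 [220 213 175 124 115 109  92  79  76  74  87 112 127 114  93  81  80  90
 100 147 205 214 214]
243 [218 211 180 120 114 113 107  97  91  83  89  97 107 104  93  83  81  79
  84 122 184 208 214]
244 [217 215 198 114 105 111 114 112 109 102  98  92  85  86  83  83  80  71
  73 101 159 201 209]
245 [218 217 201 113  88 101 105 108 107 109 105  99  89  84  81  78  74  72
  73  93 160 207 211]
246 [215 217 200 121  80  78  80  89  93  95  93  92  84  78  74  72  74  70
  72  93 135 168 184]
247 [218 218 201 130  79  73  75  73  77  80  76  78  77  71  75  75  70  71
  76  92 132 153 161]
248 [216 217 203 130  81  74  78  76  75  78  77  77  75  79  76  76  71  73
  78 110 142 153 155]
```

View pics/s6c.png

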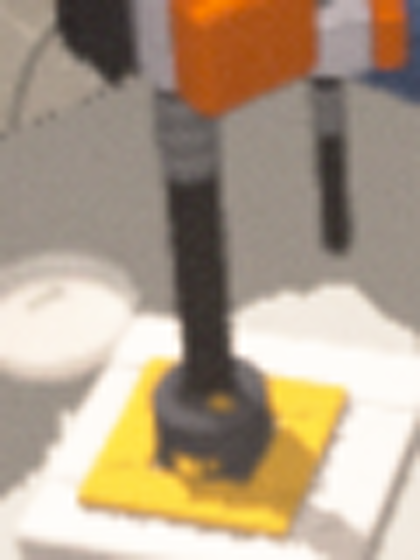

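Emit:
servo_tool([
  [1, [1.3, 0.4, 0], 0],
  [1, [0, 0, 1.5], 0],
  [1, [0, 0, 1.5], 0],
  [1, [0, 0, 0], 0],
])

```text
time_s: 9.22
position: [0.5254, 0.0474, 0.2514]
tcp_rot: [[1.0, 0.03, -0.0], [0.03, -1.0, 0.0], [-0.0, -0.0, -1.0]]
force: [-0.1, -0.7, -2.3]
opening: 0.387
```

```bash
python3 look.py 7;  python3 - <<'E'
from h import *
g=cv2.cvtColor(cv2.imread("pics/side7.png"),cv2.COLOR_BGR2GRAY).astype(int)
for v in range(232,247): print(v,g[v,254:277])
E
```

```text
9.225 [0.52540703 0.04741222 0.25137927] [-3.34324868e-04  6.94359610e-05 -9.99999942e-01] [-0.14901294 -0.72406225 -2.26030864] [ 0.00728961 -0.02520824  0.00788332]
232 [251 252 252 252 253 252 237 107  54  53  55  61  60  96 193 245 244 243
 242 243 241 240 238]
233 [252 252 252 252 252 252 239 114  56  52  57  54  55  94 205 250 252 252
 252 251 250 248 247]
234 [252 252 252 252 252 251 240 124  59  57  55  53  54  85 199 251 252 252
 252 252 252 252 252]
235 [252 252 250 249 249 248 232 123  60  54  54  56  53  76 176 241 247 250
 251 252 252 252 252]
236 [250 247 235 226 225 217 189 110  64  56  57  54  51  61  99 153 193 237
 250 252 252 252 252]
237 [239 229 219 212 196 159 116  78  55  54  57  53  56  58  77 109 126 178
 234 248 250 251 252]
238 [244 225 214 203 157 120 101  77  56  57  53  52  56  52  71  99 115 123
 167 222 238 244 248]
239 [238 217 208 177 126 110  97  68  58  56  58  55  55  53  70  93 117 116
 137 186 216 219 225]
240 [227 214 194 140 117 104  84  67  56  58  57  54  55  56  65  90 110 110
 121 174 214 215 217]
241 [224 214 176 125 115 105  82  69  59  56  52  56  55  59  68  81 106 106
 110 164 213 215 215]
242 [219 211 178 124 115 105  91  77  68  60  59  58  66  74  81  80  83  91
  98 150 205 212 215]
243 [218 212 181 122 111 114 109  98  90  80  73  68  78  89  93  84  81  82
  83 123 184 209 213]
244 [217 216 197 115 105 115 110 113 107 103  98  88  84  81  81  84  77  79
  72  96 156 200 208]
245 [218 216 200 114  88 100 105 107 110 106 108 100  89  80  79  81  75  72
  69  96 161 208 212]
246 [218 218 203 121  80  80  81  89  93  95  94  90  83  78  76  73  70  75
  68  90 137 168 184]
```

Emit:
servo_tool([
  [1, [0.8, 0, 0], 0],
  [1, [0, 0, 1], 0],
  [1, [0, 0, 1], 0],
  [1, [0, 0, 1], 0],
  [1, [0, 0, 0], 0],
])

```text
time_s: 9.9
position: [0.527, 0.0474, 0.2505]
tcp_rot: [[1.0, 0.03, 0.003], [0.03, -1.0, -0.0], [0.003, 0.0, -1.0]]
force: [-1.9, 0.7, 8.5]
opening: 0.387
```

```bash
python3 look.py 8;  python3 - <<'E'
from h import *
g=cv2.cvtColor(cv2.imread("pics/side8.png"),cv2.COLOR_BGR2GRAY).astype(int)
for v in range(232,247): print(v,g[v,254:277])
E
```

```text
9.9 [0.52700788 0.04736927 0.25049439] [ 2.56194042e-03 -3.44182295e-04 -9.99996659e-01] [-1.92358464  0.74714752  8.53590888] [ 0.11039735  0.48049298 -0.00567815]
232 [251 252 252 252 253 252 242 158  72  56  55  52  56  77 181 244 244 242
 243 242 241 240 236]
233 [252 252 252 252 252 252 244 158  74  57  54  57  55  81 188 249 251 251
 252 251 250 249 246]
234 [252 252 252 252 252 252 242 161  67  56  54  53  57  71 153 238 251 252
 252 252 252 252 252]
235 [252 252 250 249 249 248 236 149  70  58  51  55  52  64 119 207 245 250
 252 252 252 252 252]
236 [249 247 235 225 225 219 191 121  62  54  51  57  55  59  72 127 194 237
 250 252 252 252 252]
237 [240 229 218 213 196 162 123  92  58  54  58  52  55  52  66  96 126 176
 233 248 251 251 252]
238 [244 225 215 202 156 123 106  92  61  56  57  52  55  57  65  96 113 123
 167 221 238 244 249]
239 [236 217 206 174 128 112  99  77  56  54  51  53  53  55  62  91 112 113
 137 186 216 220 224]
240 [227 215 195 142 116 103  84  67  58  54  57  54  56  56  58  86 112 110
 123 172 213 215 215]
241 [225 213 177 124 113 107  83  71  61  55  58  57  53  54  55  82 106 104
 108 162 212 216 214]
242 [220 210 176 123 115 109  93  70  66  56  55  50  54  58  70  77  84  92
 102 152 206 214 213]
243 [219 213 183 119 115 113 109  93  87  74  68  61  65  69  74  81  80  82
  81 125 184 208 213]
244 [219 215 197 114 107 112 113 109 106 101  94  82  80  81  81  78  78  76
  75  99 157 201 210]
245 [218 215 200 112  89 103 104 105 106 107 103 100  86  82  80  78  73  72
  71  94 160 206 212]
246 [220 217 203 124  79  76  78  88  96  94  95  92  87  78  75  75  73  69
  72  94 134 166 185]
```

View pics/s8c.png

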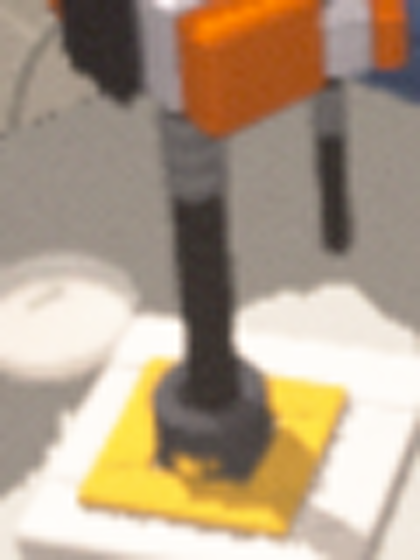

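Emit:
servo_tool([
  [1, [0, 0, -2.5], 0],
  [1, [-1.5, -1.3, 0], 0],
  [1, [0, 0, 1], 0],
  [1, [0, 0, 1], 0],
  [1, [0, 0, 0.5], 0],
])

```text
time_s: 10.58
position: [0.5245, 0.0487, 0.2481]
tcp_rot: [[1.0, 0.03, -0.001], [0.03, -1.0, 0.0], [-0.001, -0.0, -1.0]]
force: [0.2, 0.6, -2.8]
opening: 0.392
```

Emit:
servo_tool([
  [1, [0, 0, 0], 0],
  [1, [0, 0, 0], 0],
])

```text
time_s: 10.82
position: [0.5248, 0.0487, 0.2485]
tcp_rot: [[1.0, 0.03, -0.0], [0.03, -1.0, 0.0], [-0.0, -0.0, -1.0]]
force: [0.2, -0.9, -3.5]
opening: 0.391
```

```bash
python3 look.py 9;  python3 - <<'E'
from h import *
g=cv2.cvtColor(cv2.imread("pics/side9.png"),cv2.COLOR_BGR2GRAY).astype(int)
for v in range(232,247): print(v,g[v,254:277])
E
```

```text
10.825 [0.52476868 0.04867091 0.24850609] [-6.55913717e-05  2.71447217e-05 -9.99999997e-01] [ 0.16461047 -0.90833447 -3.53884461] [ 0.0483828  -0.01778349 -0.0080927 ]
232 [251 252 252 252 252 252 244 163  69  57  55  54  55  75 170 238 243 241
 243 242 241 238 238]
233 [252 252 252 252 252 252 244 174  76  55  52  54  52  70 154 237 251 252
 252 251 250 249 246]
234 [252 252 252 252 252 252 248 201  87  58  54  56  54  64 127 224 251 252
 252 252 252 252 252]
235 [252 252 251 249 249 248 241 189  85  53  52  53  55  59 111 202 246 250
 252 252 252 252 252]
236 [249 247 234 226 226 220 202 152  73  55  56  52  56  54  75 128 192 237
 250 251 252 252 252]
237 [239 229 219 213 198 160 129 103  64  57  54  55  55  55  65  96 127 178
 233 247 250 251 252]
238 [244 225 214 200 161 122 109  89  60  57  55  56  55  55  65  92 113 122
 165 222 239 242 249]
239 [237 218 205 176 126 110  98  78  62  57  56  54  53  53  64  85 111 114
 138 186 216 219 225]
240 [227 213 195 144 116 108  85  69  58  55  55  57  56  54  58  83 107 111
 122 176 213 216 216]
241 [225 213 175 123 113 107  84  69  62  57  57  58  52  56  58  73  93 102
 107 162 212 215 215]
242 [219 211 177 124 114 106  92  77  67  57  56  59  56  59  65  72  83  84
  91 147 204 214 214]
243 [219 212 183 120 115 114 105  94  87  74  73  69  69  64  77  79  82  82
  82 124 185 209 212]
244 [218 215 199 112 106 112 110 112 110 100  96  97  89  81  80  81  81  75
  73  98 159 200 211]
245 [216 217 201 113  88 100 106 110 108 108 103 107 100  84  81  77  76  73
  73  96 160 204 212]
246 [217 217 203 122  77  77  82  86  95  92  96  93  89  84  77  77  74  72
  76  90 134 168 185]
```

Emit:
servo_tool([
  [1, [0, 0, 2], 0],
  [1, [0, 0, 2], 0],
  [1, [0, 0, 0], 0],
])

```text
time_s: 11.25
position: [0.5246, 0.0487, 0.2443]
tcp_rot: [[1.0, 0.03, -0.001], [0.03, -1.0, 0.0], [-0.001, -0.0, -1.0]]
force: [-0.5, -0.0, -3.4]
opening: 0.388
```

Emit:
servo_tool([
  [1, [0, 0, 3], 0],
  [1, [0, 0, 3], 0],
  [1, [0, 0, 3], 0],
  [1, [0, 0, 0], 0],
])

```text
time_s: 11.75
position: [0.5245, 0.0487, 0.2352]
tcp_rot: [[1.0, 0.03, -0.001], [0.03, -1.0, 0.0], [-0.001, -0.0, -1.0]]
force: [-0.1, 0.6, -2.7]
opening: 0.391
```

Emit:
servo_tool([
  [1, [0, 0, 3], 0],
  [1, [0, 0, 4], 0],
  [1, [0, 0, 4], 0],
  [1, [0, 0, 4], 0],
  [1, [0, 0, 0], 0],
])

```text
time_s: 12.38
position: [0.5245, 0.0487, 0.2201]
tcp_rot: [[1.0, 0.03, -0.001], [0.03, -1.0, 0.0], [-0.001, -0.0, -1.0]]
force: [0.9, -0.4, -2.3]
opening: 0.391
```

```bash
python3 look.py 10
```

```text
12.375 [0.52446983 0.04869983 0.22009171] [-9.70150107e-04  1.42469269e-04 -9.99999519e-01] [ 0.89306618 -0.35530476 -2.28824845] [ 0.07688927 -0.00035951 -0.07098295]
```

View pics/s10c.png

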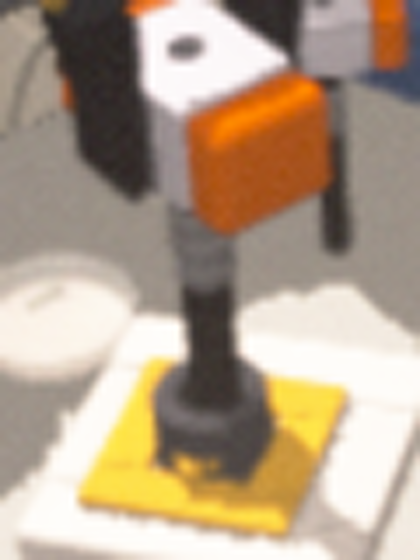

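Emit:
servo_tool([
  [1, [0, 0, 6], 0],
  [1, [0, 0, 8], 0],
  [1, [0, 0, 8], 0],
  [1, [0, 0, 8], 0],
  [1, [0, 0, 4], 0],
])

```text
time_s: 13.05
position: [0.5245, 0.0488, 0.1858]
tcp_rot: [[1.0, 0.03, -0.001], [0.03, -1.0, 0.0], [-0.001, -0.0, -1.0]]
force: [-0.3, -0.7, -2.8]
opening: 0.39
```

Emit:
servo_tool([
  [1, [0, 0, 2], 0],
  [1, [0, 0, 2], 0],
  [1, [0, 0, 2], 0],
  [1, [0, 0, 0], 0],
])

```text
time_s: 13.55
position: [0.5246, 0.0484, 0.1805]
tcp_rot: [[1.0, 0.03, -0.0], [0.03, -1.0, -0.0], [-0.0, 0.0, -1.0]]
force: [-1.2, -1.1, -2.4]
opening: 0.388
```

Emit:
servo_tool([
  [1, [0, 0, 1], 0],
  [1, [0, 0, 1], 0],
  [1, [0, 0, 1], 0],
  [1, [0, 0, 0], 0],
])

```text
time_s: 14.05
position: [0.5241, 0.048, 0.1773]
tcp_rot: [[1.0, 0.031, -0.001], [0.031, -1.0, -0.001], [-0.001, 0.001, -1.0]]
force: [-2.7, -3.3, -0.7]
opening: 0.39
```

```bash
python3 look.py 11
```

```text
14.05 [0.5241381  0.04802848 0.17730276] [-0.00142361 -0.00127888 -0.99999817] [-2.74571415 -3.2865082  -0.73042162] [-0.91685377  0.60206199 -0.02176048]
```

View pics/s11c.png

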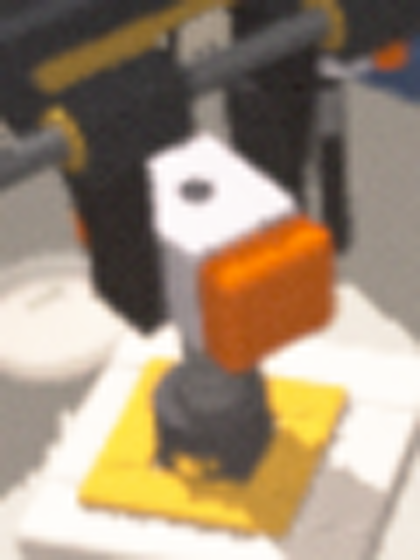

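Emit:
servo_tool([
  [1, [-0.7, 0.9, 0], 0],
  [1, [0, 0, 0], 0],
  [1, [0, 0, 1], 0],
  [1, [0, 0, 0], 0],
])

```text
time_s: 14.6
position: [0.524, 0.0478, 0.1763]
tcp_rot: [[1.0, 0.03, -0.0], [0.03, -1.0, -0.0], [-0.0, 0.0, -1.0]]
force: [-2.1, -2.4, -1.8]
opening: 0.386
```

```bash
python3 -c "
from h import *
s=bot.read_state();print(s['position'],s['tcp_rot'][:,2],s['force'],s['moment'])"
```

```text
[0.5239743  0.04776571 0.17633134] [-3.51415036e-04 -1.18497082e-05 -9.99999938e-01] [-2.13584752 -2.36970315 -1.81762171] [-0.54481218  0.48835838 -0.02887332]
```

Force falling; shift a bit more the same way and descend.

Emit:
servo_tool([
  [1, [-0.5, 0.6, 0], 0],
  [1, [0, 0, 1], 0],
  [1, [0, 0, 1], 0],
  [1, [0, 0, 0], 0],
])

```text
time_s: 15.1
position: [0.5239, 0.0473, 0.1745]
tcp_rot: [[1.0, 0.03, 0.001], [0.03, -1.0, 0.0], [0.001, -0.0, -1.0]]
force: [-0.0, -0.1, -3.0]
opening: 0.388
```

```bash
python3 -c "
from h import *
s=bot.read_state();print(s['position'],s['tcp_rot'][:,2],s['force'],s['moment'])"
```

```text
[0.52388293 0.04733498 0.17450596] [ 6.17465975e-04  4.03039746e-04 -9.99999728e-01] [-0.02447844 -0.11581722 -3.04790838] [-0.10613179  0.13767511 -0.0532282 ]
```

Emit:
servo_tool([
  [1, [0, 0, 1.5], 0],
  [1, [0, 0, 1.5], 0],
  [1, [0, 0, 1.5], 0],
  [1, [0, 0, 1.5], 0],
  [1, [0, 0, 0], 0],
])

```text
time_s: 15.72
position: [0.5238, 0.0472, 0.1684]
tcp_rot: [[1.0, 0.03, 0.0], [0.03, -1.0, 0.0], [0.0, -0.0, -1.0]]
force: [-0.9, -0.7, -2.8]
opening: 0.389
```

Emit:
servo_tool([
  [1, [0, 0, 1.5], 0],
  [1, [0, 0, 1.5], 0],
  [1, [0, 0, 1], 0],
  [1, [0, 0, 0], 0],
])

```text
time_s: 16.23
position: [0.5237, 0.0473, 0.1648]
tcp_rot: [[1.0, 0.03, 0.0], [0.03, -1.0, 0.0], [0.0, -0.0, -1.0]]
force: [-1.1, 1.2, 1.7]
opening: 0.384
```

Meeting the first plunger snap. Continue.

Emit:
servo_tool([
  [1, [0, 0, 1], 0],
  [1, [0, 0, 1], 0],
  [1, [0, 0, 1], 0],
  [1, [0, 0, 0], 0],
])

```text
time_s: 16.73
position: [0.5233, 0.0469, 0.1609]
tcp_rot: [[1.0, 0.03, -0.001], [0.03, -1.0, -0.0], [-0.001, 0.0, -1.0]]
force: [0.3, -0.6, -2.8]
opening: 0.388
```

Emit:
servo_tool([
  [1, [0, 0, 1], 0],
  [1, [0, 0, 1], 0],
  [1, [0, 0, 1], 0],
  [1, [0, 0, 0], 0],
])

```text
time_s: 17.23
position: [0.5235, 0.0472, 0.1586]
tcp_rot: [[1.0, 0.03, -0.0], [0.03, -1.0, 0.0], [-0.0, -0.0, -1.0]]
force: [-1.3, 0.6, -1.7]
opening: 0.393
```

```bash
python3 look.py 12
```

```text
17.225 [0.52353925 0.04717656 0.15857537] [-8.27850486e-05  4.73964448e-05 -9.99999995e-01] [-1.26458051  0.57873776 -1.74065097] [ 0.14994     0.15090691 -0.01885085]
```

View pics/s12c.png

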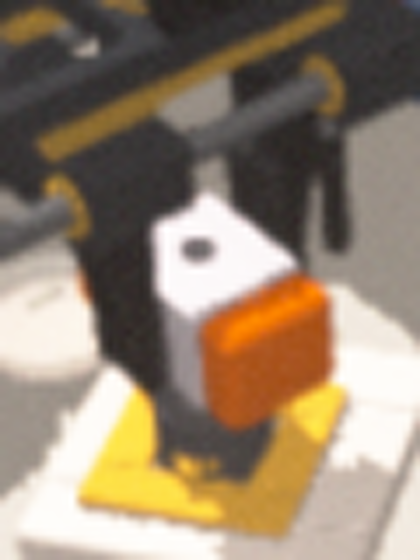

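Emit:
servo_tool([
  [1, [0, 0, 1], 0],
  [1, [0, 0, 1], 0],
  [1, [0, 0, 1], 0],
  [1, [0, 0, 1], 0],
  [1, [0, 0, 0], 0],
])

```text
time_s: 17.9
position: [0.5236, 0.0472, 0.154]
tcp_rot: [[1.0, 0.03, -0.0], [0.03, -1.0, 0.0], [-0.0, -0.0, -1.0]]
force: [-0.0, 1.6, -2.3]
opening: 0.386
```

Emit:
servo_tool([
  [1, [0, 0, 1], 0],
  [1, [0, 0, 1], 0],
  [1, [0, 0, 1], 0],
  [1, [0, 0, 1], 0],
  [1, [0, 0, 0], 0],
])

```text
time_s: 18.52
position: [0.5235, 0.0471, 0.1505]
tcp_rot: [[1.0, 0.03, -0.0], [0.03, -1.0, -0.0], [-0.0, 0.0, -1.0]]
force: [-1.3, 0.9, -1.6]
opening: 0.387
```

Emit:
servo_tool([
  [1, [0, 0, 1], 0],
  [1, [0, 0, 1], 0],
  [1, [0, 0, 1], 0],
  [1, [0, 0, 0], 0],
])

```text
time_s: 19.02
position: [0.5237, 0.0472, 0.1474]
tcp_rot: [[1.0, 0.03, 0.0], [0.03, -1.0, 0.0], [0.0, -0.0, -1.0]]
force: [0.2, 1.8, 0.9]
opening: 0.39
```

Emit:
servo_tool([
  [1, [0, 0, 1], 0],
  [1, [0, 0, 1], 0],
  [1, [0, 0, 1], 0],
  [1, [0, 0, 0], 0],
])

```text
time_s: 19.52
position: [0.5236, 0.0469, 0.1442]
tcp_rot: [[1.0, 0.03, -0.0], [0.03, -1.0, -0.0], [-0.0, 0.0, -1.0]]
force: [0.1, -0.1, -2.7]
opening: 0.385
```

Emit:
servo_tool([
  [1, [0, 0, 1], 0],
  [1, [0, 0, 1], 0],
  [1, [0, 0, 0], 0],
])

```text
time_s: 19.9
position: [0.5237, 0.0471, 0.1426]
tcp_rot: [[1.0, 0.03, 0.0], [0.03, -1.0, -0.0], [0.0, 0.0, -1.0]]
force: [-0.7, -0.4, -3.3]
opening: 0.386
```

Emit:
servo_tool([
  [1, [0, 0, 1], 0],
  [1, [0, 0, 1], 0],
  [1, [0, 0, 0], 0],
])

```text
time_s: 20.27
position: [0.5238, 0.0471, 0.1423]
tcp_rot: [[1.0, 0.03, 0.001], [0.03, -1.0, -0.0], [0.001, 0.0, -1.0]]
force: [-3.3, 0.1, 9.9]
opening: 0.389
```

```bash
python3 look.py 13
```

```text
20.275 [0.5237878  0.04708768 0.1422824 ] [ 1.09127423e-03 -2.71037924e-04 -9.99999368e-01] [-3.33224672  0.08993753  9.86248943] [0.11210454 0.58820801 0.06943395]
```

View pics/s13c.png

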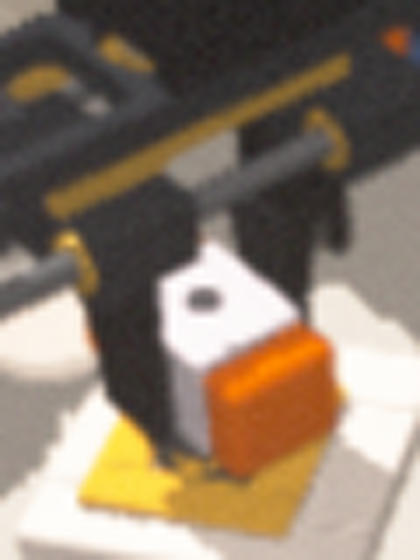

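Emit:
servo_tool([
  [1, [0, 0, 1], 0],
  [1, [0, 0, 0.5], 0],
  [1, [0, 0, 0], 0],
])

```text
time_s: 20.7
position: [0.5238, 0.0471, 0.1421]
tcp_rot: [[1.0, 0.03, 0.002], [0.03, -1.0, -0.0], [0.002, 0.001, -1.0]]
force: [-5.6, -0.1, 19.1]
opening: 0.391
```

Emit:
servo_tool([
  [1, [0, 0, -1.5], 0],
  [1, [0, 0, -1.5], 0],
  [1, [0, 0, 0], 0],
])

```text
time_s: 21.08
position: [0.5238, 0.0471, 0.1423]
tcp_rot: [[1.0, 0.03, 0.0], [0.03, -1.0, -0.0], [0.0, 0.0, -1.0]]
force: [-1.6, -0.0, 4.0]
opening: 0.391
```

Emit:
servo_tool([
  [0.6, [0, 0, 0], 0],
  [0.3, [0, 0, 0], 0],
  [0.3, [0, 0, 0], 0],
  [0.3, [0, 0, 0], 0],
  [0.3, [0, 0, 0], 0],
])

```text
time_s: 21.7
position: [0.5236, 0.0472, 0.142]
tcp_rot: [[1.0, 0.03, -0.0], [0.03, -1.0, 0.0], [-0.0, -0.0, -1.0]]
force: [0.1, 1.4, 0.2]
opening: 0.686
```

```bash
python3 look.py 14
```

```text
21.7 [0.52361111 0.04715437 0.14199067] [-3.29620602e-05  2.84150587e-05 -9.99999999e-01] [0.06663759 1.36523884 0.15122593] [-0.01682733  0.01059047 -0.0050867 ]
```

View pics/s14c.png

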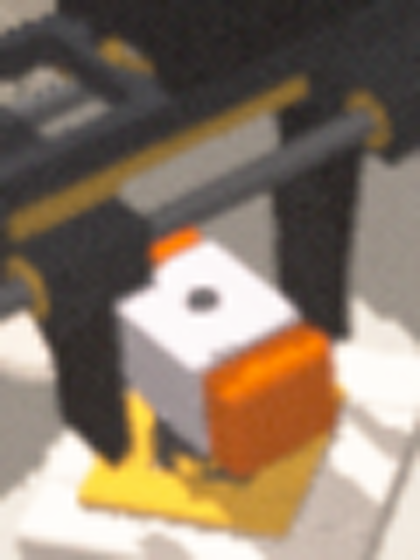

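Released and unmoved. Retreat straight up, then clear the top view.

Emit:
servo_tool([
  [0.3, [0, 0, -15], 0],
  [0.3, [0, 0, -40], 0],
  [0.3, [0, 0, -50], 0],
  [0.3, [0, 0, -50], 0],
  [0.3, [-20, 40, -20], 0],
])

```text
time_s: 22.38
position: [0.5072, 0.0073, 0.3218]
tcp_rot: [[0.999, 0.034, 0.009], [0.034, -0.999, -0.001], [0.009, 0.002, -1.0]]
force: [0.6, -0.8, -0.2]
opening: 0.703
```

Emit:
servo_tool([
  [0.3, [-20, 55, 0], 0],
  [0.3, [-10, 58, 0], 0],
  [0.3, [-10, 58, 0], 0],
  [0.3, [-10, 50, 0], 0],
  [0.3, [0, 0, 0], 0],
])

```text
time_s: 23.0
position: [0.4611, -0.2193, 0.318]
tcp_rot: [[1.0, 0.025, 0.001], [0.025, -1.0, -0.002], [0.001, 0.002, -1.0]]
force: [0.2, 0.5, 0.5]
opening: 0.7
```

```bash
python3 - <<'E'
from h import *
np.set_printoptions(precision=4,suppress=True)
s=bot.read_state();print(s["time_s"],s["position"],s["force"])
out=[]
for n in("side","top"):
    im,d=bot.capture(n); cv2.imwrite(f"pics/{n}15.png",im);np.save(f"{n}15_d.npy",d)
    (x,y)=(230,165) if n=="side" else (225,110)
    h=150;w=200
    out.append(cv2.resize(im[y:y+h,x:x+w],None,fx=2,fy=2,interpolation=cv2.INTER_CUBIC))
    P,uv=cloud(n,d,*((235,195,305,262) if n=="side" else (360,125,430,200)))
    m=(P[:,2]>.15)&(P[:,2]<.2); Q=P[m]
    if m.sum()>20: print(n,m.sum(),np.median(Q,0),np.percentile(Q[:,2],[50,90,98]),cv2.minAreaRect((Q[Q[:,2]>.16][:,:2]*1000).astype(np.float32)))
    if n=="top" and m.sum()>50:
        t=Q[Q[:,2]>.162]; A=np.c_[t[:,:2]-t[:,:2].mean(0),np.ones(len(t))]; print("plane",np.linalg.lstsq(A,t[:,2],rcond=None)[0])
cv2.imwrite("pics/fin.png",np.hstack(out))
E
```

```text
23.0 [ 0.4611 -0.2193  0.318 ] [0.1585 0.5011 0.4763]
side 744 [0.5358 0.0403 0.1683] [0.1683 0.1699 0.1707] ((527.3419799804688, 44.58020782470703), (71.67705535888672, 35.29740905761719), 3.800811529159546)
top 665 [0.5209 0.0488 0.1695] [0.1695 0.1721 0.1738] ((523.1373291015625, 47.69824981689453), (71.75538635253906, 34.46579360961914), 0.9839810132980347)
plane [ 0.0009 -0.0266  0.1696]
```

View pics/fin.png

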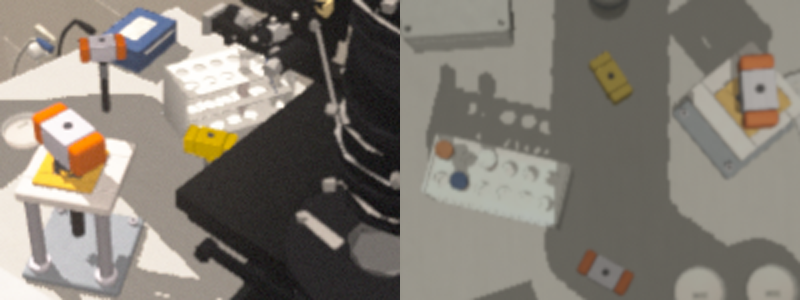

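```bash
python3 -c "
from rig import bot
print(bot.hand_in())"
```

```text
the job is handed in; nothing more can be done
None
```

I lifted the larger orange-ended mallet out of the rack and fed its handle through the collar. I pressed it past the three plunger snaps until the head hit a hard stop, let go, backed the arm away and handed the job in at about 23 s. No verdict was reported.

**Finding the hole:** The first try landed on the rim with about 11 N, so I lifted and shifted about 2 mm, and the handle went in. The side and top cameras disagreed by a few millimetres about where the collar was. The hole turned out to lie between the two estimates.

**Pressing in:** When the first swelling entered the collar I measured about 4 N sideways, and I moved the arm over until it was gone. The head stopped hard at the expected height, and I pressed to about 22 N to confirm it, against the 60 N limit.

**Last checks:**
- **Head height:** The top of the head measured 169.6 mm from the top camera, against 170 mm expected. The side camera's median was 168.3 mm, inside its calibration error.
- **Position:** The top camera put the head at (0.523, 0.048), about 6 mm from the middle of the holder and inside the 15 mm limit. The side camera's figure differed by about 5 mm.
- **Uprightness:** The depth picture gave a tilt of 0.027 rad across the narrow head, which I take to be noise; the limit is 0.05 rad.
- **Surroundings:** In the last top picture the orange and blue tubes stand in the rack. The white one is hard to make out against the white rack, and I did not re-measure any of the three. The arm read no contact force.

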